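# Eject the round clay medallion and lay it on the drying bat

## Task

The round fired-clay medallion is finished and sits sunk in its metal holder. Press that holder's pedal all the way down so that the ejector lifts the medallion, then take the raised medallion and set it down, face up and not dropped, lying wholly on the pale plaster bat. Leave the square medallion seated in its own holder.

Things in the scene. Friction and masses are not known exactly. Their poses are not given: they have to be found in the camera images.
- round_medallion: Round terracotta disc, flower on its face, 50 mm across, 24 mm thick, 90 g. Origin: centre of underside, z up. It starts 2 mm below the rim of a round well (54 mm across, 26 mm deep) in a fixed grey metal holder, 100 x 100 mm, 60 mm high, flat clear top: no grip possible. The ejector lifts it straight up 19 mm, to stand 17 mm proud of the holder's top, and it stays up when the pedal is let go.
- round_holder_pad (a point): Centre of the top of that holder's pedal: a black rubber-faced pad 44 x 44 mm on a steel rocker, 106 mm horizontally from the medallion's centre, on the robot's side. Up (start) it is 42 mm above the table, sloping 11 degrees. Pushed down with 3 to 8 N it sinks 24 mm to a stop 18 mm above the table, shifting 6 mm away from the medallion; friction: it stays where left.
- bat: Pale square plaster slab, 140 x 140 mm, 12 mm thick, fixed flat on the table. Origin: centre of its underside; x and y along its sides, z up.
- square_medallion: Square terracotta tile, 46 x 46 mm, 24 mm thick, seated in a square well in a second, otherwise identical holder with its own pedal. Origin: centre of its underside. To be left alone, its pedal too.
There are look-alikes about, which are no part of the job. What is shaped like the part that bears round_holder_pad but green or pink is not meant. Of the things that look like the bat, the larger one is meant.

How it is judged:
On the way, in this order (a step that is already met when the one before it is completed fails the run):
1. the round medallion has been lifted by the ejector (13 mm or more) and stands level in its well, not touched by the fingers (height (world z) of round_medallion above 0.047 m and distance of round_medallion from where it was at the start of the episode below 0.028 m and angle between round_medallion's own z axis and vertical below 0.17 rad and contact force between the fingers and round_medallion below 0.3 N), for 0.2 s.
2. the gripped medallion is brought down to within 15 mm of the bat's top, over the bat (x of round_medallion in the frame of bat between -0.048 and 0.048 m and y of round_medallion in the frame of bat between -0.048 and 0.048 m and z of round_medallion in the frame of bat below 0.027 m and contact force between the fingers and round_medallion above 0.5 N), for 0.05 s.
At the end, for the whole second after the job is handed in: The round medallion lies flat and face up (within 10 degrees) at rest on the plaster bat, its centre within 48 mm of the bat's centre along each side of the bat, released; the square medallion is still in its well, within 6 mm of its start (x of round_medallion in the frame of bat between -0.048 and 0.048 m and y of round_medallion in the frame of bat between -0.048 and 0.048 m and z of round_medallion in the frame of bat between 0.008 and 0.016 m and angle between round_medallion's own z axis and vertical below 0.17 rad and linear speed of round_medallion below 0.02 m/s and distance of square_medallion from where it was at the start of the episode below 0.006 m); the robot touches nothing.
It fails at once if the square medallion is lifted or moved by more than 6 mm (distance of square_medallion from where it was at the start of the episode above 0.006 m).
It also fails if it takes over 48 s, if anything falls off the work surface, if the arm or the gripper's body presses on something with over 40 N, if the wrist force passes 120 N, or if a joint passes its speed limit or range.

## Robot

A 6-joint arm with a two-finger parallel gripper is mounted at the origin on the work surface. World frame = base frame: x ahead of the robot, y to its left, z up, the work surface at z = 0. Lengths are in m, angles in rad, forces in N, time in s.
With the tool pointing down it reaches from about 0.375 to 0.9 m from the base axis. Payload 3.1 kg.
Tool frame: the origin (TCP) lies midway between the tips of the shut fingers; the grasp point (between the pads) lies 19 mm behind it; x points along the fingers, z is the direction in which the jaws open and shut, and the axes are right-handed (so a half turn about x gives the same grasp; the last joint's range is limited). The gripper opens to 85 mm and grips with 20 to 120 N. Pads are 22 mm wide; open, the fingers measure 114 mm over their backs; the gripper's body (76 mm by 85 mm) begins 54 mm behind the grasp point. The pads swing forward as they close: fully open they stand 13 mm farther back than shut.
Start: joints at [1.004, 0.527, 1.433, -0, 1.181, -0.178], TCP at [0.236, 0.579, 0.231] pointing down, gripper open.
Joint ranges: [-3.08, 3.08], [-0.75, 2.2], [0.22, 2.44], [-1.43, 4.57], [0, 2.65], [-2.85, 2.85]. Speed limits (rad/s): [2.79, 2.79, 3.14, 3.14, 3.14, 3.14].

## Interface

Orientations are given as a unit quaternion [x, y, z, w].
In Python, from station import status, snapshot, camera_params, ticket gives the robot as it stands.
- The arm moves only by the tool arm_command, never from a script. Its argument "series" is a list that holds one entry, the list of rows, each a list of 4 numbers: the shift along the tool's x, y, z in mm, then the turn about the tool's x in rad. A call has 1 to 10 rows; each row shifts and turns the commanded pose from where the row before left it, along the tool's axes as they then stand; what a row does not reach is not made up. A row lasts 1/10 s, in which the tool goes at most 50 mm and 8.59 degrees, less where a joint would pass 70% of its speed; a pose out of reach is approached as far as the arm can. A call is refused whole if a number of a shift passes 50 or a number of a turn 0.15, either way. A call with a gripper value outside its range is refused whole. "jaw" is the opening in per cent of the stroke, from 0 (shut) to 100 (fully open), set as the call begins (left out, the last holds). The fingers move at their own pace and stop on an object; "force" is the grip in N (left out, the last holds). Time passes only in rows, so rows that do not move let the fingers close. It gives the time, the measured TCP pose, the force and the opening at its end, in the units of the state.
- status.sense(): the state, without advancing time (a new reading comes with each control period).
- snapshot(name): name is "scene" or "top" or "wrist"; returns the picture (384x512x3 uint8, red, green, blue); there is no depth.
- camera_params(name): a dict with "fovy" (degrees; the focal length in pixels is half the picture's height over the tangent of half this angle, whatever the lens; pixels are square), "cx", "cy" (the principal point, pixels), "extrinsics" (4x4, takes a point from camera to world coordinates); the wrist camera has in their place "mount" (4x4, takes a point from camera to tool coordinates, whose origin is the TCP and whose axes are the tool frame's). Camera axes: x right, y down, z forward; pixel columns grow to the right and rows downward; lengths in m; the calibration is good to about 2 mm. The wrist camera is an equidistant fisheye: a pixel r from the principal point sees the ray r / f radians off the axis. A picture is of the moment at which its call begins: read the wrist's pose just before it. camera_params takes no time and is no camera call.
- ticket.sign_off(): hands the job in, once; it reports no verdict.
The state is a dict: "t": time; "q": joint angles; "qd": joint speeds; "tau": joint torques, N m; "tcp_pos": TCP position; "tool_rot": TCP orientation; "force": force on the tool from outside, world axes, zero at the start; "ft_torque": the same for the moment, N m; "finger_gap": opening from 0.0 (shut) to 1.0 (fully open).
Only numpy, scipy, OpenCV 4.12 (cv2) and the standard library are available. Lean on these libraries where they do the work, as an engineer would, in place of code of your own. Each camera call takes 0.05 s, during which the arm holds its last target. There are 200 camera calls.

## Working session

There is one attempt and no reset: what is moved stays moved. The work goes in short steps, Python scripts to look and compute and a tool call to move; the robot and the scene stay as the last step left them, time stands still between calls to the robot, and variables do not carry over. Pictures are saved under pics/ and viewed, about 8 in all and at most 12, crops included, and the job is handed in when it is done.

Besides the shell and the picture viewer there is one more tool, called after "Emit:" by a JSON object that holds its "name" and its "arguments", one argument or row to a line. arm_command: Moves the arm, as the interface text tells. Its arguments: {"type":"object","properties":{"series":{"type":"array"},"jaw":{"type":"number"},"force":{"type":"number"}},"required":["series"]}

```bash
mkdir -p pics; ls; python3 - <<'E'
from station import status, snapshot, camera_params
import cv2
print(status.sense())
for n in ("scene","top","wrist"):
    print(n,camera_params(n))
for n in ("scene","top"):
    im=snapshot(n); cv2.imwrite(f"pics/{n}0.png",cv2.cvtColor(im,cv2.COLOR_RGB2BGR))
E
```

```text
pics
{'t': 0.0, 'q': array([ 1.00454363e+00,  5.28458841e-01,  1.43392097e+00,  3.09441635e-05,
        1.18140858e+00, -1.78492139e-01]), 'qd': array([ 0.00076339, -0.00014978, -0.00080208,  0.00018411,  0.00072199,
       -0.00254217]), 'tau': array([ 1.39466642e-04, -4.42335677e+01, -1.78031731e+01, -4.45349451e-05,
        8.27710668e-03, -2.56883261e-06]), 'tcp_pos': array([0.23588649, 0.57799168, 0.23033219]), 'tool_rot': array([-0.39459669,  0.58768303,  0.39399203,  0.58625284]), 'force': array([-0.57278164,  0.13503568, -0.66924447]), 'ft_torque': array([0.02800215, 0.02778975, 0.08804998]), 'finger_gap': 1.0022414717972474}
scene {'fovy': 57.295783714863596, 'cx': 258.05403066611, 'cy': 192.2157591462607, 'extrinsics': array([[-0.28533644,  0.61325685, -0.73654542,  1.18591396],
       [ 0.95835895,  0.173376  , -0.22691161,  0.19825108],
       [-0.0114558 , -0.77062105, -0.63719068,  0.6410264 ],
       [ 0.        ,  0.        ,  0.        ,  1.        ]])}
top {'fovy': 56.43789724618529, 'cx': 252.35237316903252, 'cy': 191.42683243812078, 'extrinsics': array([[ 0.03228535, -0.97486105,  0.22046221,  0.33390616],
       [-0.99946747, -0.03253502,  0.00249945, -0.02158442],
       [ 0.00473612, -0.2204255 , -0.97539231,  0.86522663],
       [ 0.        ,  0.        ,  0.        ,  1.        ]])}
wrist {'fovy': 65.70646984690485, 'cx': 258.0276424552502, 'cy': 190.9862707353739, 'mount': array([[-6.55208301e-04, -2.68314831e-01,  9.63331055e-01,
        -1.41235278e-01],
       [-2.57927871e-04, -9.63331185e-01, -2.68315043e-01,
         6.85233287e-02],
       [ 9.99999752e-01, -4.24272171e-04,  5.61976715e-04,
         1.21796234e-03],
       [ 0.00000000e+00,  0.00000000e+00,  0.00000000e+00,
         1.00000000e+00]])}
```

View pics/top0.png

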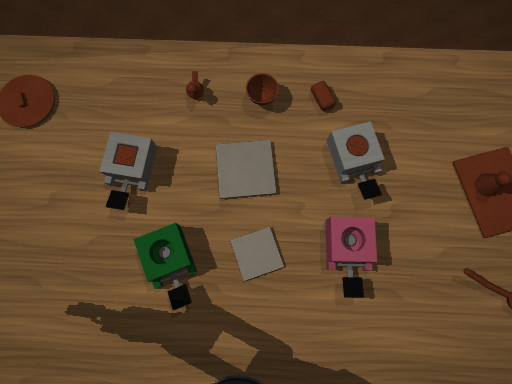

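View pics/scene0.png

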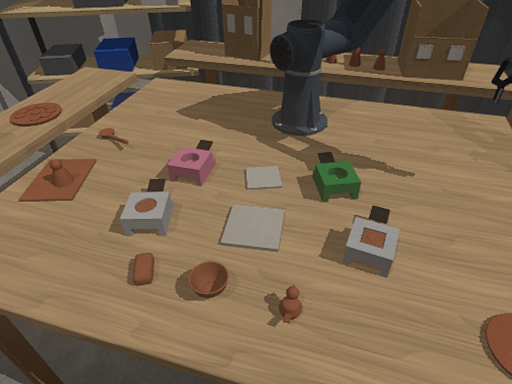

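The top view shows the round medallion at about (357,146) in its grey holder, with its black pad at (370,189). The large bat is at (246,169), the small decoy slab at (257,254), and the square holder at (126,156). The scene view agrees with this layout. Next I'll measure these.

```bash
cat > h.py <<'E'
import numpy as np, cv2
from station import status, snapshot, camera_params
from scipy.spatial.transform import Rotation as R
def ray(n,uv,st=None):
    c=camera_params(n); f=192/np.tan(np.radians(c["fovy"])/2)
    d=np.array([(uv[0]-c["cx"])/f,(uv[1]-c["cy"])/f,1.])
    if n=="wrist":
        r=np.hypot(d[0],d[1]); d=np.array([*(d[:2]/max(r,1e-9)*np.sin(r)),np.cos(r)])
        T=np.eye(4); T[:3,:3]=R.from_quat(st["tool_rot"]).as_matrix(); T[:3,3]=st["tcp_pos"]; E=T@c["mount"]
    else: E=c["extrinsics"]
    return E[:3,3],E[:3,:3]@d
def onplane(n,uv,z,st=None):
    o,d=ray(n,uv,st); return o+d*(z-o[2])/d[2]
def blob(mask,seed):
    "largest contour near seed"
    cs,_=cv2.findContours(mask.astype(np.uint8),cv2.RETR_EXTERNAL,cv2.CHAIN_APPROX_NONE)
    cs=[c for c in cs if cv2.contourArea(c)>25]
    return min(cs,key=lambda c:np.hypot(*(c[:,0].mean(0)-seed)))
def cen(c):
    m=cv2.moments(c); return np.array([m["m10"]/m["m00"],m["m01"]/m["m00"]])
E
python3 - <<'E'
from h import *
seeds={"top":dict(med=(357,146),pad=(370,189),bat=(246,169)),"scene":dict(med=(147,206),pad=(157,186),bat=(254,227))}
for n in seeds:
    im=cv2.imread(f"pics/{n}0.png"); hsv=cv2.cvtColor(im,cv2.COLOR_BGR2HSV); H,S,V=[hsv[...,i].astype(int) for i in range(3)]
    ms=dict(med=((H<12)|(H>172))&(S>120),pad=V<45,bat=(S<60)&(V>90))
    for k,z in (("med",.058),("pad",.042),("bat",.012)):
        c=blob(ms[k],seeds[n][k]); p=np.array([onplane(n,q,z)[:2] for q in c[:,0]],np.float32)
        pc=onplane(n,cen(c),z)
        print(n,k,cen(c).round(1),cv2.contourArea(c),pc.round(4),"rect",cv2.minAreaRect(p))
E
```

```text
top med [356.9 145.3] 299.0 [ 0.6374 -0.2653  0.058 ] rect ((0.6371760964393616, -0.265436053276062), (0.047743603587150574, 0.048395488411188126), 88.50900268554688)
top pad [369.5 188.8] 292.0 [ 0.5356 -0.2965  0.042 ] rect ((0.5355224609375, -0.29686450958251953), (0.04409969225525856, 0.045025795698165894), 19.800457000732422)
top bat [245.2 168.7] 2848.0 [5.839e-01 2.000e-04 1.200e-02] rect ((0.5857640504837036, 0.00031494349241256714), (0.13786348700523376, 0.1375117301940918), 7.2224626541137695)
scene med [145.3 205.3] 159.5 [ 0.6381 -0.2667  0.058 ] rect ((0.638301432132721, -0.265741765499115), (0.04134237393736839, 0.0468534417450428), 15.821253776550293)
scene pad [78.7 55.6] 173.0 [-0.3107 -1.2157  0.042 ] rect ((-0.32513588666915894, -1.2319097518920898), (0.39351585507392883, 0.0582350417971611), 42.82078552246094)
scene bat [253.6 226.7] 2137.5 [0.5923 0.0023 0.012 ] rect ((0.5891543626785278, 0.0009727030992507935), (0.1456248164176941, 0.14128409326076508), 7.568585395812988)
```

```bash
cat >> h.py <<'E'
def go(p,st=None):
    "tool-axis shift in mm to world point p"
    st=st or status.sense(); return (R.from_quat(st["tool_rot"]).inv().apply(np.array(p)-st["tcp_pos"])*1000).round(1)
E
python3 - <<'E'
from h import *
s=status.sense(); print(R.from_quat(s["tool_rot"]).as_matrix().round(3))
print(go([.534,-.2975,.15]),go([.534,-.2975,.231]))
E
```

```text
[[-0.001 -0.926  0.378]
 [-0.002  0.378  0.926]
 [-1.     0.    -0.002]]
[  81.6 -607.  -697.7] [ 6.000e-01 -6.070e+02 -6.978e+02]
```

Emit:
{"name": "arm_command", "arguments": {
  "series": [
    [[0, -30, -35, 0], [0, -30, -35, 0], [0, -30, -35, 0], [0, -30, -35, 0], [0, -30, -35, 0], [0, -30, -35, 0], [0, -30, -35, 0], [0, -30, -35, 0], [0, -30, -35, 0], [0, -30, -35, 0]]
  ],
  "jaw": 0,
  "force": 40
}}

```text
t: 1.1
tcp_pos: [0.3817, 0.1394, 0.2313]
tool_rot: [-0.394, 0.587, 0.394, 0.587]
force: [-0.5, -0.1, -0.4]
finger_gap: 0.001
```

Emit:
{"name": "arm_command", "arguments": {
  "series": [
    [[5, -30, -35, 0], [5, -30, -35, 0], [5, -30, -35, 0], [5, -30, -35, 0], [5, -30, -35, 0], [5, -30, -35, 0], [5, -30, -35, 0], [5, -30, -35, 0], [5, -30, -35, 0], [5, -30, -35, 0]]
  ]
}}

```text
t: 2.1
tcp_pos: [0.5271, -0.298, 0.1806]
tool_rot: [-0.394, 0.587, 0.395, 0.587]
force: [0.4, -0.3, -0.2]
finger_gap: -0.001
```

```bash
python3 - <<'E'
from h import *
s=status.sense(); im=cv2.cvtColor(snapshot("wrist"),cv2.COLOR_RGB2BGR); cv2.imwrite("pics/w1.png",im)
import pickle; pickle.dump(s,open("w1.pkl","wb"))
print(s["t"],s["tcp_pos"],s["q"].round(2),s["force"],s["finger_gap"],go([.534,-.2975,.06]))
E
```

```text
2.1 [ 0.5270638  -0.29804599  0.1806073 ] [-0.7   0.56  1.53  0.    1.05 -1.88] [ 0.44713807 -0.3306321  -0.22228749] -0.0006485728134507859 [120.2   1.1  10.7]
```

View pics/w1.png

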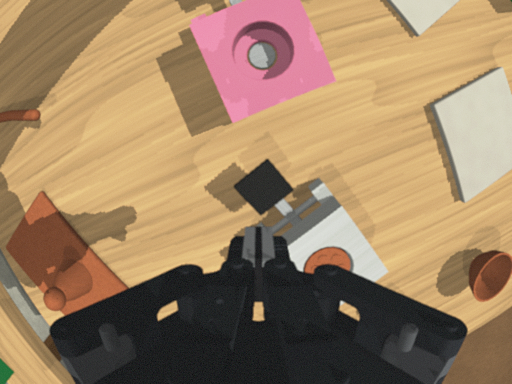

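The wrist view shows the correct pad (black, on the grey holder) at about (264,187), the tips at (259,235), and the medallion partly hidden at (328,260). I'll check the pad position from here.

```bash
python3 - <<'E'
from h import *
import pickle; s=pickle.load(open("w1.pkl","rb")); im=cv2.imread("pics/w1.png").max(2)<60
im[214:]=0
c=blob(im,(264,187)); p=onplane("wrist",cen(c),.042,s); print(cen(c),cv2.contourArea(c),p, onplane("wrist",(328,260),.058,s))
E
```

```text
[263.12114491 186.92680608] 1578.0 [ 0.53427467 -0.29407308  0.042     ] [ 0.6272165  -0.25998861  0.058     ]
```

Emit:
{"name": "arm_command", "arguments": {
  "series": [
    [[30, -5, 4, 0], [40, 0, 0, 0], [40, 0, 0, 0], [12, 0, 0, 0], [8, 0, 0, 0], [6, 0, 0, 0], [6, 0, 0, 0], [6, 0, 0, 0], [6, 0, 0, 0], [0, 0, 0, 0]]
  ]
}}

```text
t: 3.15
tcp_pos: [0.5334, -0.2953, 0.0276]
tool_rot: [-0.395, 0.587, 0.394, 0.587]
force: [-0.3, -1.3, 2.0]
finger_gap: 0.005
```

Emit:
{"name": "arm_command", "arguments": {
  "series": [
    [[4, 0, 0, 0], [4, 0, 0, 0], [3, 0, 0, 0], [0, 0, 0, 0]]
  ]
}}

```text
t: 3.55
tcp_pos: [0.5326, -0.2954, 0.0191]
tool_rot: [-0.395, 0.587, 0.394, 0.586]
force: [-7.8, -1.5, 17.6]
finger_gap: 0.003
```

Emit:
{"name": "arm_command", "arguments": {
  "series": [
    [[1, 0, 0, 0], [0, 0, 0, 0], [0, 0, 0, 0]]
  ]
}}

```text
t: 3.85
tcp_pos: [0.5326, -0.2954, 0.0189]
tool_rot: [-0.395, 0.587, 0.394, 0.586]
force: [-8.1, -1.1, 22.9]
finger_gap: 0.001
```

Emit:
{"name": "arm_command", "arguments": {
  "series": [
    [[-20, 0, 0, 0], [-40, 0, 0, 0], [-50, 0, 0, 0], [-30, 20, 0, 0], [0, 40, 0, 0], [0, 40, 0, 0], [0, 40, 0, 0], [0, 0, 0, 0]]
  ],
  "jaw": 100
}}

```text
t: 4.65
tcp_pos: [0.398, -0.2365, 0.1547]
tool_rot: [-0.391, 0.588, 0.397, 0.587]
force: [0.2, -0.7, -0.4]
finger_gap: 1.001
```

```bash
python3 - <<'E'
from h import *
s=status.sense(); w=cv2.cvtColor(snapshot("wrist"),cv2.COLOR_RGB2BGR); cv2.imwrite("pics/w2.png",w)
t=cv2.cvtColor(snapshot("top"),cv2.COLOR_RGB2BGR); cv2.imwrite("pics/t2.png",t)
import pickle; pickle.dump(s,open("w2.pkl","wb"))
print(s["t"],s["tcp_pos"],s["q"].round(2))
c=cv2.imread("pics/scene0.png")[150:250,90:210]; sc=cv2.cvtColor(snapshot("scene"),cv2.COLOR_RGB2BGR); cv2.imwrite("pics/s2.png",sc)
d=sc[150:250,90:210]
cv2.imwrite("pics/m2.png",np.hstack([cv2.resize(w,(400,300)),cv2.resize(np.hstack([d]),(360,300))]))
E
```

```text
4.65 [ 0.39804405 -0.23646546  0.15471676] [-0.78  0.44  1.9   0.    0.81 -1.96]
```

View pics/m2.png

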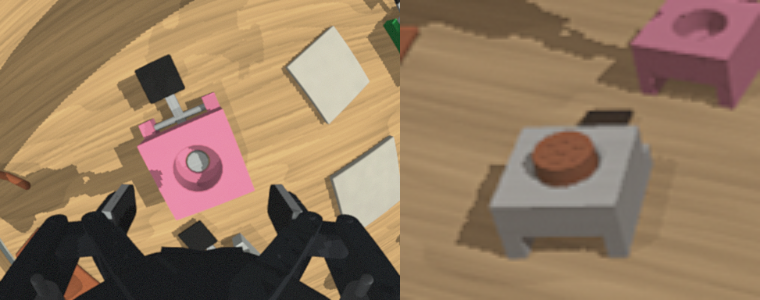

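The medallion now stands raised and level in the grey holder, with its pedal down, as the right crop shows. The wrist camera sees only the pink decoy from this position. I'll remeasure the medallion from the fixed views.

```bash
python3 - <<'E'
from h import *
for n,f,sd in (("top","t2",(360,143)),("scene","s2",(145,200))):
    hsv=cv2.cvtColor(cv2.imread(f"pics/{f}.png"),cv2.COLOR_BGR2HSV).astype(int)
    c=blob(((hsv[...,0]<12)|(hsv[...,0]>172))&(hsv[...,1]>120),sd)
    print(n,cen(c),cv2.contourArea(c),onplane(n,cen(c),.0685),onplane(n,cen(c),.077))
print(go([.638,-.266,.155]))
E
```

```text
top [358.12774725 143.81043956] 364.0 [ 0.63731559 -0.26502848  0.0685    ] [ 0.63407862 -0.26243126  0.077     ]
scene [144.64690886 202.25493945] 261.5 [ 0.63832451 -0.26570684  0.0685    ] [ 0.64645429 -0.2588187   0.077     ]
[   1.4 -224.8   66.4]
```

Emit:
{"name": "arm_command", "arguments": {
  "series": [
    [[0, -37, 11, 0], [0, -37, 11, 0], [0, -37, 11, 0], [0, -38, 11, 0], [0, -38, 11, 0], [0, -38, 11, 0], [0, 0, 0, 0], [0, 0, 0, 0]]
  ],
  "jaw": 100
}}

```text
t: 5.6
tcp_pos: [0.6382, -0.2654, 0.1544]
tool_rot: [-0.395, 0.587, 0.395, 0.587]
force: [-1.2, -0.0, -0.4]
finger_gap: 0.999
```

```bash
python3 -c "
from h import *
print(go([.638,-.2655,.061]),status.sense()['force'])"
```

```text
[93.4  0.2 -0.2] [-1.19863254 -0.00257063 -0.38652458]
```

Emit:
{"name": "arm_command", "arguments": {
  "series": [
    [[30, 0, 0, 0], [30, 0, 0, 0], [20, 0, 0, 0], [10, 0, 0, 0], [6, 0, 0, 0], [0, 0, 0, 0], [0, 0, 0, 0]]
  ],
  "jaw": 100
}}

```text
t: 6.3
tcp_pos: [0.6374, -0.2661, 0.0605]
tool_rot: [-0.395, 0.587, 0.394, 0.587]
force: [0.4, -0.7, 0.1]
finger_gap: 1.002
```

Emit:
{"name": "arm_command", "arguments": {
  "series": [
    [[0, 0, 0, 0], [0, 0, 0, 0], [0, 0, 0, 0], [0, 0, 0, 0], [0, 0, 0, 0], [0, 0, 0, 0], [0, 0, 0, 0], [0, 0, 0, 0]]
  ],
  "jaw": 0,
  "force": 40
}}

```text
t: 7.1
tcp_pos: [0.6373, -0.2657, 0.0595]
tool_rot: [-0.395, 0.587, 0.394, 0.587]
force: [0.5, -0.8, 2.8]
finger_gap: 0.561
```

Emit:
{"name": "arm_command", "arguments": {
  "series": [
    [[-10, 0, 0, 0], [-20, 0, 0, 0], [-30, 0, 0, 0], [-30, 0, 0, 0], [-10, 0, 0, 0], [0, 10, 15, 0], [0, 20, 30, 0], [0, 20, 30, 0], [0, 20, 30, 0], [0, 20, 30, 0]]
  ]
}}

```text
t: 8.1
tcp_pos: [0.6017, -0.1034, 0.1569]
tool_rot: [-0.393, 0.588, 0.396, 0.586]
force: [0.9, 0.4, -0.7]
finger_gap: 0.568
```

Emit:
{"name": "arm_command", "arguments": {
  "series": [
    [[0, 20, 30, 0], [0, 20, 30, 0], [0, 18, 32, 0], [0, 0, 0, 0], [0, 0, 0, 0]]
  ]
}}

```text
t: 8.6
tcp_pos: [0.5835, 0.0026, 0.1577]
tool_rot: [-0.394, 0.588, 0.396, 0.585]
force: [-0.9, -0.4, -1.4]
finger_gap: 0.563
```

```bash
python3 - <<'E'
from h import *
s=status.sense(); print(s["tcp_pos"],s["force"],s["finger_gap"],go([.586,.0005,.025]))
w=cv2.cvtColor(snapshot("wrist"),cv2.COLOR_RGB2BGR); sc=cv2.cvtColor(snapshot("scene"),cv2.COLOR_RGB2BGR)
cv2.imwrite("pics/m3.png",np.hstack([cv2.resize(w,(400,300)),cv2.resize(sc[100:280,160:370],(350,300))]))
E
```

```text
[0.5835151  0.00256464 0.15766954] [-0.90651116 -0.40747951 -1.38852941] 0.5631316541219823 [132.7  -3.6  -0.9]
```

View pics/m3.png

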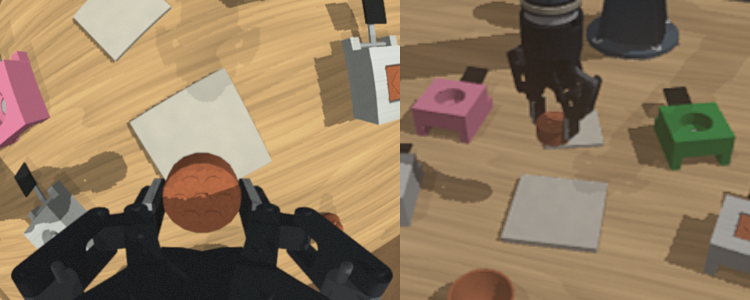

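The medallion is gripped over the large bat. Its attitude isn't clear from this picture, so I'll take a closer crop.

```bash
python3 - <<'E'
from h import *
w=cv2.cvtColor(snapshot("wrist"),cv2.COLOR_RGB2BGR); sc=cv2.cvtColor(snapshot("scene"),cv2.COLOR_RGB2BGR)
cv2.imwrite("pics/w4.png",w)
a=w[180:310,180:340]; b=sc[140:205,225:305]
cv2.imwrite("pics/m4.png",np.hstack([cv2.resize(a,(400,325),interpolation=cv2.INTER_CUBIC),cv2.resize(b,(400,325),interpolation=cv2.INTER_CUBIC)]))
E
```

```text
(no output)
```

View pics/m4.png

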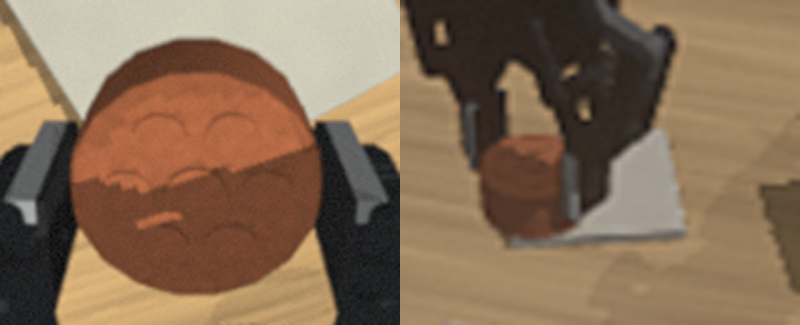

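The medallion hangs level. The face is foreshortened to about 28°, against roughly 30° expected from the camera geometry, and the line across it is a shadow. I'll lower it now.

Emit:
{"name": "arm_command", "arguments": {
  "series": [
    [[20, -3, -1, 0], [40, 0, 0, 0], [40, 0, 0, 0], [20, 0, 0, 0], [10, 0, 0, 0], [0, 0, 0, 0], [2, 0, 0, 0], [2, 0, 0, 0], [0, 0, 0, 0], [0, 0, 0, 0]]
  ]
}}

```text
t: 9.8
tcp_pos: [0.5886, -0.0016, 0.0262]
tool_rot: [-0.395, 0.587, 0.394, 0.587]
force: [-0.2, -1.0, -0.9]
finger_gap: 0.565
```

Emit:
{"name": "arm_command", "arguments": {
  "series": [
    [[2, 0, 0, 0], [2, 0, 0, 0], [1, 0, 0, 0], [0, 0, 0, 0], [0, 0, 0, 0]]
  ]
}}

```text
t: 10.3
tcp_pos: [0.588, -0.0015, 0.0202]
tool_rot: [-0.394, 0.587, 0.394, 0.587]
force: [0.5, -0.0, -0.8]
finger_gap: 0.561
```

Emit:
{"name": "arm_command", "arguments": {
  "series": [
    [[1, 0, 0, 0], [0, 0, 0, 0], [0, 0, 0, 0]]
  ]
}}

```text
t: 10.6
tcp_pos: [0.5882, -0.0015, 0.0197]
tool_rot: [-0.394, 0.587, 0.394, 0.587]
force: [-1.4, -0.2, 3.4]
finger_gap: 0.563
```

Contact felt: the vertical force rose about 4 N, at the expected height. Releasing.

Emit:
{"name": "arm_command", "arguments": {
  "series": [
    [[0.5, 0, 0, 0], [0, 0, 0, 0], [0, 0, 0, 0]]
  ]
}}

```text
t: 10.9
tcp_pos: [0.5882, -0.0015, 0.0197]
tool_rot: [-0.394, 0.587, 0.394, 0.587]
force: [-0.4, -0.5, 6.6]
finger_gap: 0.563
```

Emit:
{"name": "arm_command", "arguments": {
  "series": [
    [[0, 0, 0, 0], [0, 0, 0, 0], [0, 0, 0, 0], [0, 0, 0, 0], [0, 0, 0, 0], [0, 0, 0, 0], [0, 0, 0, 0]]
  ],
  "jaw": 100
}}

```text
t: 11.6
tcp_pos: [0.588, -0.0015, 0.0188]
tool_rot: [-0.394, 0.587, 0.394, 0.587]
force: [-0.6, -0.0, -0.1]
finger_gap: 1.001
```

Emit:
{"name": "arm_command", "arguments": {
  "series": [
    [[-10, 0, 0, 0], [-30, 0, 0, 0], [-40, 0, 0, 0], [-50, 0, 0, 0], [-30, 30, 0, 0], [0, 40, 0, 0], [0, 40, 0, 0], [0, 0, 0, 0], [0, 0, 0, 0], [0, 0, 0, 0]]
  ]
}}

```text
t: 12.6
tcp_pos: [0.4879, 0.0397, 0.1796]
tool_rot: [-0.395, 0.586, 0.393, 0.588]
force: [-0.1, 0.1, 0.5]
finger_gap: 0.998
```

```bash
python3 - <<'E'
from h import *
s=status.sense(); print(s["t"],s["tcp_pos"],s["force"])
t=cv2.cvtColor(snapshot("top"),cv2.COLOR_RGB2BGR); sc=cv2.cvtColor(snapshot("scene"),cv2.COLOR_RGB2BGR)
for n,im,sd in (("top",t,(246,169)),("scene",sc,(254,222))):
    hsv=cv2.cvtColor(im,cv2.COLOR_BGR2HSV).astype(int)
    c=blob(((hsv[...,0]<12)|(hsv[...,0]>172))&(hsv[...,1]>120),sd)
    print(n,cen(c),onplane(n,cen(c),.027))
cv2.imwrite("pics/m5.png",np.hstack([cv2.resize(t[100:250,80:420],(400,300)),cv2.resize(sc[150:290,110:410],(400,300))]))
E
```

```text
12.6 [0.48791759 0.03969552 0.17956034] [-0.07731248  0.09796762  0.45238291]
top [252.21022727 167.44128788] [ 0.58329401 -0.01715376  0.027     ]
scene [252.66957787 220.52183406] [ 0.58620334 -0.00168443  0.027     ]
```

View pics/m5.png

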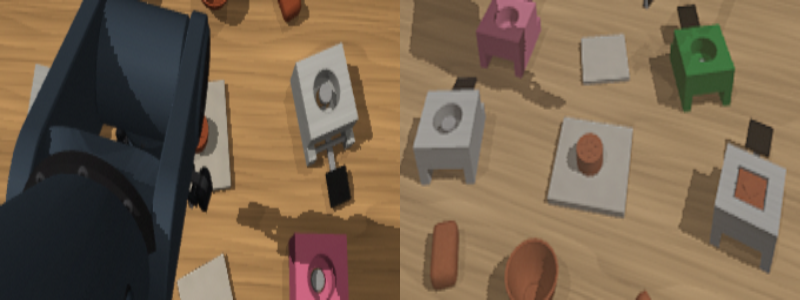

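The medallion lies flat and face up in the middle of the large bat, with its centre at (0.586, -0.002). The square medallion is still seated. In the top view the arm hides most of the medallion, so only the scene value counts. Handing in.

```bash
python3 -c "
from station import ticket
print(ticket.sign_off())"
```

```text
the job is handed in; nothing more can be done
None
```

I pressed the round holder's pedal down to its stop and the ejector raised the medallion. I then gripped it, set it down on the larger bat under felt contact and released it, with about 13 s on the clock. Handing in gave no verdict.

**Last checks:**
- **Position:** the scene camera puts the medallion at about (0.586, -0.002), within about 3 mm of the bat's centre. It lies flat and face up.
- **Release:** the gripper is open and clear of everything, with about 0.5 N or less on the tool.
- **Square medallion:** it still looks seated in its well in the last picture. I did not measure its position.

**One reading disagreed:** the top camera put the medallion about 15 mm further right of the arm. The arm hid most of the disc in that view, so I did not use the reading.

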